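# Run the self-test on the amber test fixture

### The arm

A 6-joint arm with a two-finger parallel gripper is mounted at the origin on the work surface. World frame = base frame: x ahead of the robot, y to its left, z up, the work surface at z = 0. Lengths are in m, angles in rad, forces in N, time in s.
With the tool pointing down it reaches from about 0.25 to 0.8 m from the base axis. Payload 3.9 kg.
Tool frame: the origin (TCP) lies on the centre line of the jaws, within the pads' length; the fingertips stand 22 mm ahead of it and the grasp point (between the pads) lies 3 mm ahead of it; z points along the fingers, y is the line along which they close (so a half turn about z gives the same grasp; the last joint's range is limited). The gripper opens to 85 mm and grips with 20 to 120 N. Pads are 22 mm wide; open, the fingers measure 114 mm over their backs; the gripper's body (76 mm by 85 mm) begins 54 mm behind the grasp point. The pads swing forward as they close: fully open they stand 13 mm farther back than shut.
Start: joints at [1.178, 0.26, -0.138, 1.173, 0, 1.571], TCP at [0.201, 0.485, 0.253] pointing down, gripper open.
Joint ranges: [-2.78, 2.78], [-0.83, 1.72], [-1.28, 1.37], [-1.9, 2.12], [-1.57, 1.48], [-3.14, 3.14]. Speed limits (rad/s): [2.57, 2.57, 3.14, 3.14, 3.14, 3.14].

### API

Orientations are given as a rotation vector (axis times angle).
In Python, from rig import bot gives the robot as it stands.
- The arm moves only by the shell command python3 -m crank 'ROWS' [FORCE]. ROWS is JSON, a list that holds one entry, the list of rows, each a list of 5 numbers: the shift along the tool's x, y, z as a fraction of full scale, then the turn about the tool's z as a fraction of full scale, then the opening, from -1 (shut) to 1 (fully open). A call has 1 to 20 rows; each row shifts and turns the commanded pose from where the row before left it, along the tool's axes as they then stand; what a row does not reach is not made up. Full scale, the value 1, is 0.025 m for a shift and pi/2 rad for a turn. A row lasts 1/8 s, in which the tool goes at most 62.5 mm and 10.7 degrees, less where a joint would pass 70% of its speed; a pose out of reach is approached as far as the arm can. A call with a number of a shift or a turn outside -1 to 1 is refused whole. A call with a gripper value outside its range is refused whole. The fingers move at their own pace and stop on an object; FORCE is the grip in N (left out, the last holds). Time passes only in rows, so rows that do not move let the fingers close. It gives the time, the measured TCP pose, the force, the opening and the grip force at its end, in the units of the state.
- bot.get_obs(): the state, without advancing time (a new reading comes with each control period).
- bot.get_image(name): name is "side" or "top" or "wrist"; returns (picture, depth): 480x640x3 uint8, red, green, blue; 480x640 float32, m along the optical axis (not along the pixel's ray), 0 where there is no reading.
- bot.camera_params(name): a dict with "mtx" (3x3 intrinsics, pixels), "k1" (the pictures are not rectified: a ray, as slopes to the right and down, at radius r is drawn at 1 + k1 r^2 times it, then the intrinsics apply), "R" (3x3) and "t" (3): a world point X has camera coordinates R X + t. Camera axes: x right, y down, z forward; pixel columns grow to the right and rows downward; lengths in m; the calibration is good to about 2 mm. A picture is of the moment at which its call begins: read the wrist's pose just before it. camera_params takes no time and is no camera call; for the wrist camera it gives the pose at the moment of the call.
- bot.finish_job(): hands the job in; it is judged then, once.
The state is a dict: "clock": time; "joint_pos": joint angles; "joint_velocities": joint speeds; "tau": joint torques, N m; "tool_pos": TCP position; "eef_rot": TCP orientation; "ft_force": force on the tool from outside, world axes, zero at the start; "torque": the same for the moment, N m; "grip_width": finger opening in m; "grip_force": force on a finger pad.
Only numpy, scipy, OpenCV 4.12 (cv2) and the standard library are available. Lean on these libraries where they do the work, as an engineer would, in place of code of your own. Each camera call takes 0.05 s, during which the arm holds its last target. There are 200 camera calls.

### The job

Two small test fixtures stand on the bench. On the one with the amber base plate, slide the blue dust cover fully open to expose the red self-test button, press the button all the way down and let it come up again, then slide the cover back fully home over the button. Leave the cover of the fixture with the grey base plate shut.

Things in the scene. Friction and masses are not known exactly. Their poses are not given: they have to be found in the camera images.
- cover_grip (a point): White grip block on the blue cover of the AMBER-plate fixture: 20 mm along the slide (x), 30 mm across (y), 34 mm tall. Point: on its centre line, 24 mm above the cover's flat top, 10 mm below the block's top, 86 mm above the bench. z up; the cover opens along -x, roughly towards the robot. Fixture bolted down: plate 200 x 130 mm, body 180 x 100 mm, dark deck top 44 mm above the bench.
- cover (a joint): Blue dust cover of the amber fixture (64 mm along x, 84 across, centred under its grip, hood 18 mm high on the deck). In m: 0 fully home over the button (stop), 0.085 fully open (stop; its edge is then 53 mm from the button's axis). Starts 0 to 0.012. About 2 N of friction; stays where left.
- button (a joint): Red push button of the amber fixture, 30 mm across in a 46 mm black collar, in m: 0 up, 0.006 fully down. Presses straight down, moves from 1.5 N, fully down at 5 N, springs back. Exactly under cover_grip when the cover is shut: its axis is cover_grip moved along +x by the value of cover. Its top when up is 30 mm below cover_grip, 56 mm above the bench.
- other_cover (a joint): Same blue cover on the otherwise equal fixture with the GREY base plate, in m: 0 shut, 0.085 open; starts 0 to 0.012, to be left so. The two fixtures stand side by side, left and right of the robot's x axis (either may be the amber one), each turned up to 0.5 rad, 25 mm or more apart.
Mind the look-alikes: they are no part of the job. What is shaped like the part that bears other_cover but pink is not meant.

How it is judged:
By the outcome, as a careful person would: the job done as asked, in the order asked, and still so for the second after the job is handed in, with the robot touching nothing.
It also fails if it takes over 48 s, if anything falls off the work surface, if the arm or the gripper's body presses on something with over 40 N, if the wrist force passes 120 N, or if a joint passes its speed limit or range.

## Working session

There is one attempt and no reset: what is moved stays moved. The work goes in short steps, Python scripts to look and compute and a shell command to move; the robot and the scene stay as the last step left them, time stands still between calls to the robot, and variables do not carry over. Pictures are saved under pics/ and viewed, at most 10 in all, crops included, and the job is handed in when it is done.

```bash
ls; mkdir -p pics
python3 - <<'E'
from rig import bot
import cv2,numpy as np
o=bot.get_obs(); print({k:np.round(v,3).tolist() for k,v in o.items()})
for n in("top","side"):
    p,d=bot.get_image(n); cv2.imwrite(f"pics/{n}0.png",p[:,:,::-1]); np.savez(f"pics/{n}0.npz",p=p,d=d); c=bot.camera_params(n); print(n,{k:np.round(v,4).tolist() for k,v in c.items()})
E
```

```text
pics
{'clock': 0.0, 'joint_pos': [1.178, 0.261, -0.139, 1.173, -0.0, 1.571], 'joint_velocities': [-0.001, -0.001, -0.002, -0.001, -0.001, 0.0], 'tau': [0.002, -40.568, 25.392, 0.019, 0.0, -0.0], 'tool_pos': [0.201, 0.484, 0.252], 'eef_rot': [-0.613, -3.081, 0.003], 'ft_force': [-0.171, -0.256, -0.484], 'torque': [-0.034, 0.023, 0.016], 'grip_force': 0.0, 'grip_width': 0.086}
top {'mtx': [[611.8061, 0.0, 309.8063], [0.0, 611.8061, 236.2748], [0.0, 0.0, 1.0]], 'k1': -0.2093, 'R': [[0.0209, -0.9998, 0.0054], [-0.9915, -0.0214, -0.1282], [0.1283, -0.0027, -0.9917]], 't': [0.0105, 0.4687, 1.185]}
side {'mtx': [[500.3826, 0.0, 325.3446], [0.0, 500.3826, 246.1459], [0.0, 0.0, 1.0]], 'k1': 0.0347, 'R': [[0.9961, -0.0861, -0.0171], [-0.0606, -0.5334, -0.8437], [0.0635, 0.8415, -0.5365]], 't': [-0.471, 0.0994, 0.9461]}
```

View pics/top0.png

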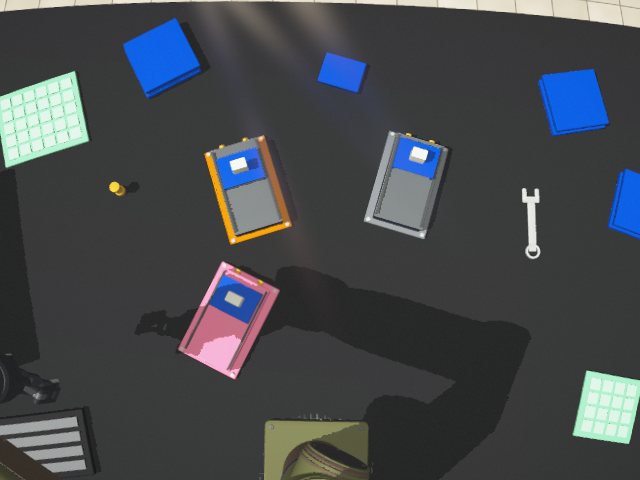

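View pics/side0.png

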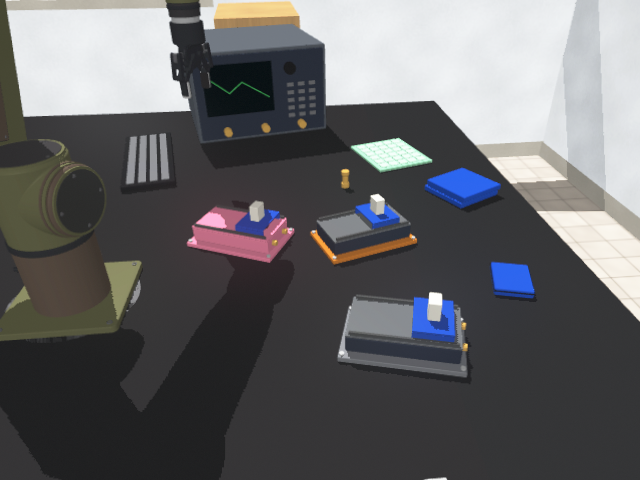

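The top view shows the amber fixture at about (248,190) with its white grip at (238,164), the grey fixture at (408,185) with its grip at (419,155), and a pink decoy at (228,320) with its grip at (234,298). The loose blue boxes at (162,58), (342,72), (574,100) and (630,203) aren't covers. In the side view the grips are at (377,204) amber, (435,306) grey and (257,211) pink. I choose the amber one, grip at top (238,164) / side (377,204).

```bash
cat > h.py <<'E'
import numpy as np,cv2
from scipy.spatial.transform import Rotation as Ro
def ray(c,uv):
    M=np.array(c["mtx"]);k=c["k1"]
    d=np.array([k,0,0,0,0.])
    p=cv2.undistortPoints(np.array(uv,float).reshape(-1,1,2),M,d).reshape(-1,2)
    R=np.array(c["R"]);C=-R.T@np.array(c["t"])
    return C,np.c_[p,np.ones(len(p))]@R
def plane(c,uv,z):
    C,D=ray(c,uv); return C+D*((z-C[2])/D[:,2])[:,None]
def two(c1,u1,c2,u2):
    A,D=ray(c1,[u1]);B,E=ray(c2,[u2]);D=D[0]/np.linalg.norm(D[0]);E=E[0]/np.linalg.norm(E[0])
    s=np.linalg.lstsq(np.c_[D,-E],B-A,rcond=None)[0]
    P,Q=A+D*s[0],B+E*s[1]; return (P+Q)/2,np.linalg.norm(P-Q)
def blob(m,near):
    n,l,s,c=cv2.connectedComponentsWithStats(m.astype(np.uint8))
    i=1+np.argmin(np.linalg.norm(c[1:]-near,axis=1)+1000*(s[1:,4]<25)); return l==i,c[i],s[i]
E
python3 - <<'E'
from rig import bot
from h import *
T=np.load("pics/top0.npz")["p"];S=np.load("pics/side0.npz")["p"]
ct,cs=bot.camera_params("top"),bot.camera_params("side")
def white(p): h=cv2.cvtColor(p,cv2.COLOR_RGB2HSV); return (h[...,1]<60)&(h[...,2]>150)
def hue(p,a,b): h=cv2.cvtColor(p,cv2.COLOR_RGB2HSV); return (h[...,0]>=a)&(h[...,0]<=b)&(h[...,1]>130)&(h[...,2]>60)
m,c1,s1=blob(white(T),(238,164)); print(c1,s1); r=cv2.minAreaRect(np.argwhere(m)[:,::-1].astype(np.float32)); print(r)
m2,c2,s2=blob(white(S),(377,204)); print(c2,s2)
print("grip two",two(ct,c1,cs,c2)); print("plane .086/.096",plane(ct,[c1],.090),plane(cs,[c2],.082))
# amber plate corners
m,c,s=blob(hue(T,8,28),(240,200)); pts=np.argwhere(m)[:,::-1].astype(np.float32); print(c,s)
W=plane(ct,pts,.006)[:,:2].astype(np.float32); r=cv2.minAreaRect(W); print("plate",r,cv2.boxPoints(r))
b,c,s=blob(hue(T,105,125),(240,170)); print(c,s)
W=plane(ct,np.argwhere(b)[:,::-1],.062)[:,:2].astype(np.float32); r=cv2.minAreaRect(W); print("cover",r,cv2.boxPoints(r))
im=cv2.resize(T[120:260,190:320],None,fx=4.2,fy=4.2,interpolation=cv2.INTER_CUBIC); cv2.imwrite("pics/crop1.png",im[:,:,::-1])
E
```

```text
[238.19393939 163.66060606] [230 157  17  14 165]
((238.1000213623047, 163.8000030517578), (10.435516357421875, 15.495159149169922), 71.56504821777344)
[377.19672131 203.82377049] [370 194  15  21 244]
grip two (array([0.60077399, 0.1627401 , 0.07996255]), np.float64(0.0008209380366454951))
plane .086/.096 [[0.59868722 0.16151726 0.09      ]] [[0.59959094 0.15875677 0.082     ]]
[249.37688772 199.5567958 ] [ 204  135   88  110 1523]
plate ((0.5667574405670166, 0.15161551535129547), (0.20211198925971985, 0.13169915974140167), 18.48611068725586) [[0.45003662 0.18202499]
 [0.49179515 0.05712143]
 [0.68347824 0.12120605]
 [0.6417197  0.2461096 ]]
[240.15138023 168.29741763] [ 216  147   49   43 1123]
cover ((0.5973114967346191, 0.16107268631458282), (0.06530648469924927, 0.08438888192176819), 18.609081268310547) [[0.5529008  0.19064115]
 [0.57983005 0.11066429]
 [0.6417222  0.13150422]
 [0.61479294 0.21148108]]
```

View pics/crop1.png

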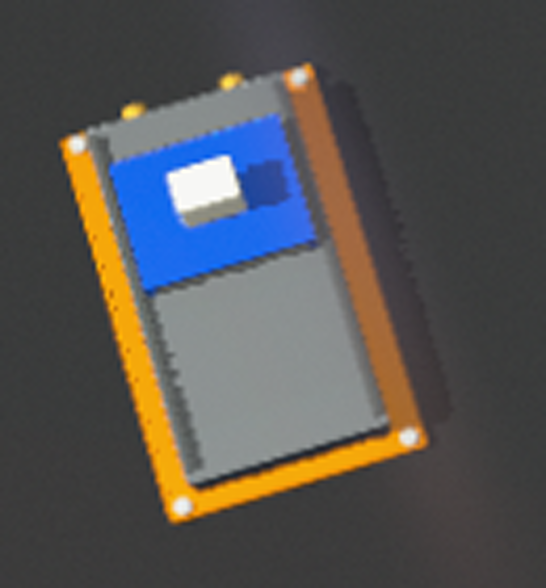

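The crop confirms the choice: amber plate on all sides, blue cover shut at the far end, and the white grip at crop (205,185). Yaw is about 0.323 rad and the grip is near (0.599, 0.161). Next I work out the shift.

```bash
cat >> h.py <<'E'
def plan(o,target,yaw):
    """tool-frame shift (mm) and turn (deg) to put TCP at target with tool y along yaw (mod pi)"""
    R=Ro.from_rotvec(o["eef_rot"]).as_matrix()
    y=R[:,1]; d=(yaw-np.arctan2(y[1],y[0])+np.pi/2)%np.pi-np.pi/2
    print("tool axes",R.T.round(3).tolist()); s=R.T@(np.array(target)-o["tool_pos"])
    print("shift mm",(s*1000).round(1)," rows",(s/.025).round(2)," turn about tool z deg",np.degrees(-d).round(1)," frac",(-d/(np.pi/2)).round(3),"q",np.round(o["joint_pos"],2),"F",np.round(o["ft_force"],2))
E
python3 - <<'E'
from rig import bot
from h import *
plan(bot.get_obs(),(.5985,.1615,.20),.323)
E
```

```text
tool axes [[-0.924, 0.383, -0.0], [0.383, 0.924, -0.002], [-0.001, -0.002, -1.0]]
shift mm [-491.1 -146.    52.8]  rows [-19.64  -5.84   2.11]  turn about tool z deg 49.0  frac 0.544 q [ 1.18  0.26 -0.14  1.17 -0.    1.57] F [-0.13  0.16 -0.09]
```

```bash
python3 -m crank '[[[-0.98,-0.29,0.1,0,1],[-0.98,-0.29,0.1,0,1],[-0.98,-0.29,0.1,0,1],[-0.98,-0.29,0.1,0,1],[-0.98,-0.29,0.1,0,1],[-0.98,-0.29,0.1,0,1],[-0.98,-0.29,0.1,0,1],[-0.98,-0.29,0.1,0,1],[-0.98,-0.29,0.1,0,1],[-0.98,-0.29,0.1,0,1],[-0.98,-0.29,0.1,0,1],[-0.98,-0.29,0.1,0,1],[-0.98,-0.29,0.1,0,1],[-0.98,-0.29,0.1,0,1],[-0.98,-0.29,0.1,0,1],[-0.98,-0.29,0.1,0,1],[-0.98,-0.29,0.1,0,1],[-0.98,-0.29,0.1,0,1],[-0.98,-0.29,0.1,0,1],[-0.98,-0.29,0.1,0,1]]]' 25
python3 -m crank '[[[0,0,0,0.109,1],[0,0,0,0.109,1],[0,0,0,0.109,1],[0,0,0,0.109,1],[0,0,0,0.108,1],[0,0,0,0,1],[0,0,0,0,1]]]'
python3 - <<'E'
from rig import bot
from h import *
o=bot.get_obs(); c=bot.camera_params("wrist"); p,d=bot.get_image("wrist")
plan(o,(.5985,.1615,.15),.323)
cv2.imwrite("pics/w1.png",p[:,:,::-1]); np.savez("pics/w1.npz",p=p,d=d,**c)
E
```

```text
clock: 2.6
tool_pos: [0.599, 0.1626, 0.2029]
eef_rot: [-0.613, -3.081, 0.0]
ft_force: [-0.7, 0.3, 0.1]
grip_width: 0.0857
grip_force: 0.0
clock: 3.48
tool_pos: [0.5984, 0.1633, 0.2032]
eef_rot: [-1.832, -2.552, 0.0]
ft_force: [-0.6, 0.0, 0.5]
grip_width: 0.0854
grip_force: 0.0
tool axes [[-0.32, 0.947, 0.0], [0.947, 0.32, -0.0], [-0.0, -0.0, -1.0]]
shift mm [-1.7 -0.4 53.2]  rows [-0.07 -0.02  2.13]  turn about tool z deg 0.2  frac 0.002 q [ 0.27  0.45  0.01  1.14 -0.    1.51] F [-0.59  0.05  0.46]
```

View pics/w1.png

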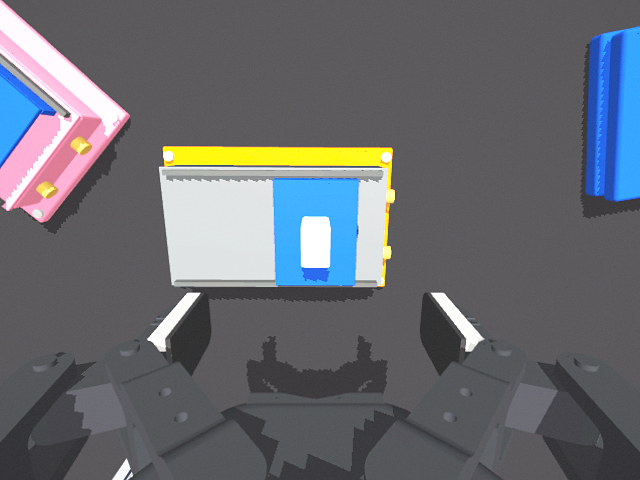

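The wrist view shows the amber fixture square to the jaws: grip top around (315,240), blue cover across columns 274–358, plate's long edge at row 150. I measure the grip position and yaw from this.

Run:
```python
from h import *
c=dict(np.load("pics/w1.npz")); p=c["p"]; c["k1"]=float(c["k1"])
h=cv2.cvtColor(p,cv2.COLOR_RGB2HSV)
w,cw,s=blob((h[...,1]<40)&(h[...,2]>240),(315,240)); print(cw,s,c["d"][240,315])
# top face of the grip: rect in pixels; its near rows may include a side face
for z in(.096,):
    W=plane(c,np.argwhere(w)[:,::-1],z)[:,:2].astype(np.float32); r=cv2.minAreaRect(W); print("grip top",r)
b=(h[...,0]>100)&(h[...,0]<125)&(h[...,1]>130)&(h[...,2]>120); b,cb,s=blob(b,(310,230)); print(cb,s)
W=plane(c,np.argwhere(b)[:,::-1],.062)[:,:2].astype(np.float32); r=cv2.minAreaRect(W); print("cover",r)
a=(h[...,0]>12)&(h[...,0]<32)&(h[...,1]>150)&(h[...,2]>120); a,ca,s=blob(a,(280,155)); q=np.argwhere(a)[:,::-1]; q=q[(q[:,0]>180)&(q[:,0]<370)]
u=np.array([[x,q[q[:,0]==x,1].min()] for x in np.unique(q[:,0])]); W=plane(c,u,.006)[:,:2].astype(np.float32)
v=cv2.fitLine(W,cv2.DIST_HUBER,0,.01,.01).ravel(); print("edge yaw",np.arctan2(v[1],v[0]))
```

```text
[315.08861622 241.97477846] [ 301  216   30   52 1467] 0.23671703
grip top ((0.5969048738479614, 0.16655071079730988), (0.019385691732168198, 0.03563116118311882), 18.05451774597168)
[315.2371821  228.41860465] [ 273  178   86  108 7353]
cover ((0.5976783037185669, 0.16389861702919006), (0.06411173194646835, 0.08468887209892273), 18.634279251098633)
edge yaw 0.326588
```

```bash
python3 -m crank '[[[-0.02,-0.02,1,0,1],[0,0,1,0,1],[0,0,1,0,1],[0,0,0.8,0,1],[0,0,0.6,0,1],[0,0,0,0,1],[0,0,0,0,-1],[0,0,0,0,-1],[0,0,0,0,-1],[0,0,0,0,-1],[0,0,0,0,-1],[0,0,0,0,-1]]]' 25
python3 - <<'E'
from rig import bot
from h import *
plan(bot.get_obs(),(.5979,.1626,.092),.3245)
E
```

```text
clock: 5.03
tool_pos: [0.5982, 0.1629, 0.0939]
eef_rot: [1.834, 2.55, 0.001]
ft_force: [-0.4, -1.0, 4.8]
grip_width: 0.0197
grip_force: 29.8
tool axes [[-0.318, 0.948, -0.0], [0.948, 0.318, 0.001], [0.001, 0.0, -1.0]]
shift mm [-0.2 -0.4  1.9]  rows [-0.01 -0.01  0.08]  turn about tool z deg -0.1  frac -0.001 q [ 0.27  0.52 -0.16  0.89 -0.    1.51] F [-0.4  -1.03  4.78]
```

```bash
python3 -m crank '[[[0,-0.2,0,0,-1],[0,-0.4,0,0,-1],[0,-0.4,0,0,-1],[0,-0.4,0,0,-1],[0,-0.4,0,0,-1],[0,-0.4,0,0,-1],[0,-0.4,0,0,-1],[0,-0.2,0,0,-1],[0,0,0,0,-1]]]'
python3 -m crank '[[[0,-0.1,0,0,-1],[0,-0.1,0,0,-1],[0,-0.1,0,0,-1],[0,-0.1,0,0,-1],[0,0,0,0,-1],[0,0,0,0,-1]]]'
```

```text
clock: 6.15
tool_pos: [0.5304, 0.1404, 0.0939]
eef_rot: [-1.835, -2.55, -0.0]
ft_force: [-0.8, -0.2, 8.4]
grip_width: 0.0195
grip_force: 30.3
clock: 6.9
tool_pos: [0.5285, 0.1398, 0.094]
eef_rot: [1.83, 2.544, 0.017]
ft_force: [15.2, 6.3, -8.9]
grip_width: 0.0194
grip_force: 28.3
```

The 16 N rise after 73.5 mm of travel is the open stop. I ease off the load, release and lift.

```bash
python3 -m crank '[[[0,0.12,0,0,-1],[0,0.12,0,0,-1],[0,0,0,0,-1]]]'
python3 -m crank '[[[0,0,0,0,1],[0,0,0,0,1],[0,0,0,0,1],[0,0,0,0,1],[0,0,-0.6,0,1],[0,0,-1,0,1],[0,0,-1,0,1],[0,0,-1,0,1],[0,0,-0.5,0,1],[0,0,0,0,1]]]'
python3 - <<'E'
from rig import bot
from h import *
o=bot.get_obs(); c=bot.camera_params("wrist"); p,d=bot.get_image("wrist")
cv2.imwrite("pics/w2.png",p[:,:,::-1]); np.savez("pics/w2.npz",p=p,d=d,**c)
plan(o,(.6091,.1668,.15),.3245)
h=cv2.cvtColor(p,cv2.COLOR_RGB2HSV)
m=((h[...,0]<8)|(h[...,0]>172))&(h[...,1]>140)&(h[...,2]>80)
m,cm,s=blob(m,(420,240)); print("red",cm,s,plane(c,[cm],.056))
b=(h[...,0]>100)&(h[...,0]<125)&(h[...,1]>130)&(h[...,2]>120); b,cb,s=blob(b,(310,230))
W=plane(c,np.argwhere(b)[:,::-1],.062)[:,:2].astype(np.float32); print("cover",cv2.minAreaRect(W))
E
```

```text
clock: 7.28
tool_pos: [0.5289, 0.1399, 0.0939]
eef_rot: [1.834, 2.549, 0.004]
ft_force: [4.7, 1.8, 3.4]
grip_width: 0.0194
grip_force: 29.9
clock: 8.52
tool_pos: [0.5284, 0.1395, 0.1971]
eef_rot: [1.834, 2.549, 0.003]
ft_force: [-0.6, 0.2, -0.9]
grip_width: 0.0859
grip_force: 0.0
tool axes [[-0.318, 0.948, -0.0], [0.948, 0.318, 0.003], [0.002, 0.001, -1.0]]
shift mm [ 0.2 85.1 47.3]  rows [0.01 3.4  1.89]  turn about tool z deg -0.1  frac -0.001 q [ 0.26  0.32 -0.2   1.05 -0.    1.51] F [-0.64  0.15 -0.91]
red [425.57298985 233.72677596] [ 405  214   42   40 1281] [[0.60847578 0.16713982 0.056     ]]
cover ((0.5281633734703064, 0.14102758467197418), (0.06362840533256531, 0.08439372479915619), 18.47564125061035)
```

View pics/w2.png

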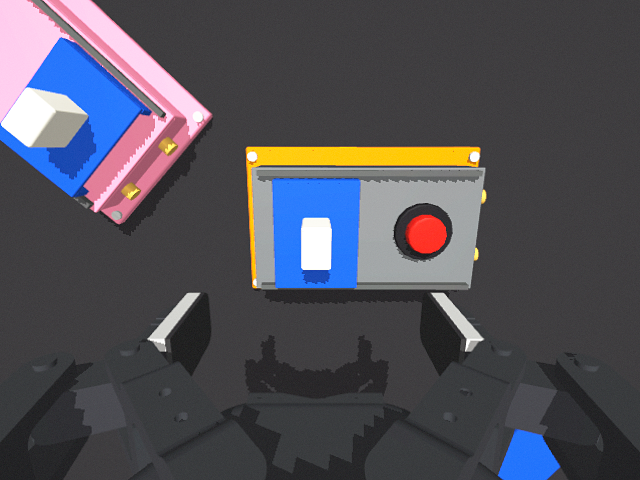

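The cover is fully open, and the red button is exposed at pixel (425,233), about (0.6085, 0.167). I move over it with the jaws shut and descend to just above.

```bash
python3 -m crank '[[[0,0.85,0,0,-1],[0,0.85,0,0,-1],[0,0.85,0,0,-1],[0,0.85,0,0,-1],[0,0,0,0,-1],[0,0,1,0,-1],[0,0,1,0,-1],[0,0,1,0,-1],[0,0,1,0,-1],[0,0,0.4,0,-1],[0,0,0,0,-1],[0,0,0,0,-1]]]' 25
python3 - <<'E'
from rig import bot
from h import *
plan(bot.get_obs(),(.609,.1669,.072),.3245)
E
```

```text
clock: 10.07
tool_pos: [0.6088, 0.1665, 0.0868]
eef_rot: [1.834, 2.549, 0.002]
ft_force: [0.3, -0.5, -0.4]
grip_width: -0.0003
grip_force: 0.0
tool axes [[-0.318, 0.948, -0.0], [0.948, 0.318, 0.002], [0.002, 0.0, -1.0]]
shift mm [ 0.3  0.3 14.8]  rows [0.01 0.01 0.59]  turn about tool z deg -0.1  frac -0.001 q [ 0.27  0.54 -0.14  0.88 -0.    1.51] F [ 0.34 -0.49 -0.43]
```

```bash
python3 -m crank '[[[0,0,0.2,0,-1],[0,0,0.1,0,-1],[0,0,0.1,0,-1],[0,0,0.1,0,-1],[0,0,0.1,0,-1],[0,0,0,0,-1],[0,0,0,0,-1]]]'
python3 -m crank '[[[0,0,0.08,0,-1],[0,0,0.06,0,-1],[0,0,0,0,-1],[0,0,0,0,-1]]]'
```

```text
clock: 10.95
tool_pos: [0.6094, 0.1667, 0.0757]
eef_rot: [1.833, 2.548, 0.006]
ft_force: [-6.3, -2.4, 26.8]
grip_width: 0.0001
grip_force: 13.2
clock: 11.45
tool_pos: [0.6095, 0.1667, 0.0754]
eef_rot: [1.832, 2.547, 0.008]
ft_force: [-11.6, -3.1, 44.1]
grip_width: -0.0001
grip_force: 21.8
```

At TCP z = 0.0754 it is hard against something, about 3 mm higher than the stated tip length predicts. That could be the button bottomed out or the collar. I ease off a little and look from close by.

```bash
python3 -m crank '[[[0,0,-0.12,0,-1],[0,0,0,0,-1]]]'
python3 - <<'E'
from rig import bot
from h import *
o=bot.get_obs(); c=bot.camera_params("wrist"); p,d=bot.get_image("wrist"); q,e=bot.get_image("side"); cs=bot.camera_params("side")
np.savez("pics/w3.npz",p=p,d=d,q=q,e=e,**c)
print(o["tool_pos"],o["ft_force"])
def pr(c,X):
    r=cv2.Rodrigues(np.array(c["R"]))[0]; return cv2.projectPoints(np.array([X]),r,np.array(c["t"]),np.array(c["mtx"]),np.array([c["k1"],0,0,0,0.]))[0].ravel()
B=(.609,.1669,.053); u=pr(c,B); v=pr(cs,B); print(u,v)
def crop(p,u,w,f):
    x=int(np.clip(u[0]-w,0,640-2*w)); y=int(np.clip(u[1]-w,0,480-2*w)); print("origin",x,y); return cv2.resize(p[y:y+2*w,x:x+2*w],(400,400),interpolation=cv2.INTER_CUBIC)
im=np.hstack([crop(p,u,80,0),crop(q,v,40,0)]); cv2.imwrite("pics/c3.png",im[:,:,::-1])
E
```

```text
clock: 11.7
tool_pos: [0.6094, 0.1667, 0.0756]
eef_rot: [1.833, 2.548, 0.006]
ft_force: [-7.0, -1.1, 29.0]
grip_width: -0.0
grip_force: 14.3
[0.60941911 0.16668816 0.07561748] [-6.98564751 -1.06013617 29.02010081]
[315.35752343 300.30525747] [380.29114422 213.64033087]
origin 235 220
origin 340 173
```

View pics/c3.png

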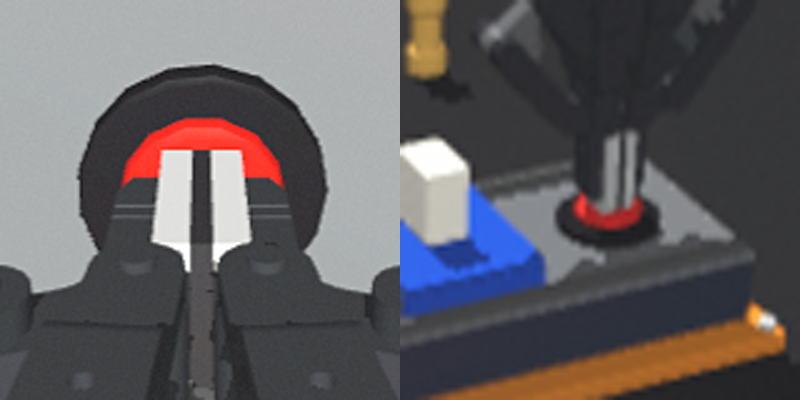

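The tips (crop centre) rest on the red button, with the black collar ring around it. I read heights from the depth picture.

Run:
```python
from h import *
f=np.load("pics/w3.npz"); c={k:f[k] for k in("mtx","R","t")}; c["k1"]=float(f["k1"]); f2=np.load("pics/w2.npz"); c2={k:f2[k] for k in("mtx","R","t")}; c2["k1"]=float(f2["k1"])
def z(c,d,u,v):
    C,D=ray(c,[(u,v)]); return (C+D[0]*np.median(d[v-1:v+2,u-1:u+2])).round(4)  # D has unit camera z
def run(c,f):return
for n,u,v in(("red",315,272),("red",310,274),("red",322,274),("red edge",290,288),("collar",315,255),("collar",315,260),("collarL",275,280),("deck",315,232),("tipbase",315,290)): print("now",n,z(c,f["d"],u,v))
for n,u,v in(("red",425,233),("collar",400,235),("collar",401,225),("collar",449,225),("deck",380,200),("cover",290,220)): print("before",n,z(c2,f2["d"],u,v))
```

```text
now red [0.6047 0.1792 0.0522]
now red [0.6029 0.1777 0.0525]
now red [0.6078 0.1796 0.0531]
now red edge [0.5966 0.169  0.0531]
now collar [0.6026 0.1857 0.0494]
now collar [0.6033 0.1836 0.0496]
now collarL [0.5893 0.1691 0.0498]
now deck [0.5997 0.1942 0.0436]
now tipbase [0.6052 0.1775 0.0678]
before red [0.6063 0.168  0.0599]
before collar [0.5923 0.1589 0.0496]
before collar [0.59   0.1667 0.0495]
before collar [0.6255 0.1786 0.0497]
before deck [0.5687 0.1793 0.0433]
before cover [0.5065 0.1455 0.0612]
```

The red top went from 0.0599 to about 0.053, roughly 6–7 mm, while the collar is at 0.0496, clear of the tips at 0.0536. So the button is bottomed out. Now I let it up, move back above the cover grip and check.

```bash
python3 -m crank '[[[0,0,-0.2,0,-1],[0,0,-0.3,0,-1],[0,0,-0.8,0,-1],[0,0,-1,0,-1],[0,0,-1,0,-1],[0,0,-1,0,-1],[0,0,-0.6,0,-1],[0,-0.85,0,0,1],[0,-0.85,0,0,1],[0,-0.85,0,0,1],[0,-0.85,0,0,1],[0,0,0,0,1],[0,0,0,0,1]]]'
python3 - <<'E'
from rig import bot
from h import *
o=bot.get_obs(); c=bot.camera_params("wrist"); p,d=bot.get_image("wrist"); np.savez("pics/w4.npz",p=p,d=d,**c)
plan(o,(.5285,.1398,.094),.3245)
h=cv2.cvtColor(p,cv2.COLOR_RGB2HSV)
m=((h[...,0]<8)|(h[...,0]>172))&(h[...,1]>140)&(h[...,2]>80); m,cm,s=blob(m,(420,240)); print("red",cm,s)
u,v=np.round(cm).astype(int); C,D=ray(c,[(u,v)]); print("red z",C+D[0]*np.median(d[v-1:v+2,u-1:u+2]))
b=(h[...,0]>100)&(h[...,0]<125)&(h[...,1]>130)&(h[...,2]>120); b,cb,s=blob(b,(310,230))
W=plane(c,np.argwhere(b)[:,::-1],.062)[:,:2].astype(np.float32); print("cover",cv2.minAreaRect(W))
E
```

```text
clock: 13.42
tool_pos: [0.5282, 0.1395, 0.1926]
eef_rot: [1.835, 2.55, 0.0]
ft_force: [-0.2, 0.0, -0.6]
grip_width: 0.0857
grip_force: 0.0
tool axes [[-0.318, 0.948, 0.0], [0.948, 0.318, 0.0], [0.0, 0.0, -1.0]]
shift mm [ 0.2  0.3 98.6]  rows [0.01 0.01 3.95]  turn about tool z deg -0.1  frac -0.001 q [ 0.26  0.33 -0.2   1.04  0.    1.51] F [-0.24  0.03 -0.64]
red [428.06912096 235.33358377] [ 407  216   43   40 1331]
red z [0.60694026 0.16781868 0.05941119]
cover ((0.5282517075538635, 0.14071080088615417), (0.06360957026481628, 0.08467689156532288), 18.41377830505371)
```

The button is up again (0.0594) and the cover hasn't moved. I grip it and slide it home.

```bash
python3 -m crank '[[[0,0,1,0,1],[0,0,1,0,1],[0,0,1,0,1],[0,0,0.6,0,1],[0,0,0.3,0,1],[0,0,0,0,1],[0,0,0,0,-1],[0,0,0,0,-1],[0,0,0,0,-1],[0,0,0,0,-1],[0,0,0,0,-1],[0,0,0,0,-1]]]' 25
python3 -m crank '[[[0,0.2,0,0,-1],[0,0.4,0,0,-1],[0,0.4,0,0,-1],[0,0.4,0,0,-1],[0,0.4,0,0,-1],[0,0.4,0,0,-1],[0,0.4,0,0,-1],[0,0.4,0,0,-1],[0,0.2,0,0,-1],[0,0,0,0,-1]]]'
python3 -m crank '[[[0,0.1,0,0,-1],[0,0.1,0,0,-1],[0,0.1,0,0,-1],[0,0.1,0,0,-1],[0,0,0,0,-1],[0,0,0,0,-1]]]'
```

```text
clock: 14.98
tool_pos: [0.529, 0.1397, 0.096]
eef_rot: [1.834, 2.549, 0.003]
ft_force: [3.6, 1.5, 3.0]
grip_width: 0.0194
grip_force: 32.5
clock: 16.23
tool_pos: [0.6034, 0.1646, 0.096]
eef_rot: [-1.835, -2.55, 0.001]
ft_force: [0.5, 0.6, 6.0]
grip_width: 0.0194
grip_force: 33.1
clock: 16.98
tool_pos: [0.61, 0.1667, 0.0959]
eef_rot: [-1.833, -2.548, 0.008]
ft_force: [-5.3, -2.6, 11.7]
grip_width: 0.0192
grip_force: 33.7
```

```bash
python3 -m crank '[[[0,0.1,0,0,-1],[0,0.1,0,0,-1],[0,0,0,0,-1],[0,0,0,0,-1]]]'
python3 -m crank '[[[0,-0.1,0,0,-1],[0,-0.1,0,0,-1],[0,0,0,0,-1],[0,0,0,0,1],[0,0,0,0,1],[0,0,0,0,1],[0,0,0,0,1],[0,0,-0.6,0,1],[0,0,-1,0,1],[0,0,-1,0,1],[0,0,-1,0,1],[0,0,-0.5,0,1],[0,0,0,0,1],[0,0,0,0,1]]]'
python3 - <<'E'
from rig import bot
from h import *
o=bot.get_obs(); c=bot.camera_params("wrist"); p,d=bot.get_image("wrist"); print(o["tool_pos"])
cv2.imwrite("pics/w5.png",p[:,:,::-1])
h=cv2.cvtColor(p,cv2.COLOR_RGB2HSV)
b=(h[...,0]>100)&(h[...,0]<125)&(h[...,1]>130)&(h[...,2]>120); b,cb,s=blob(b,(310,230))
W=plane(c,np.argwhere(b)[:,::-1],.062)[:,:2].astype(np.float32); r=cv2.minAreaRect(W); u=np.array([.948,.319]); print("cover",r,"along",r[0]@u,"button along",np.array([.609,.1669])@u, "open cover",np.array([.52825,.1407])@u)
t,_=bot.get_image("top"); cv2.imwrite("pics/top5.png",t[:,:,::-1])
E
```

```text
clock: 17.48
tool_pos: [0.6103, 0.1669, 0.0959]
eef_rot: [-1.831, -2.543, 0.018]
ft_force: [-15.8, -5.5, 18.2]
grip_width: 0.0194
grip_force: 34.9
clock: 19.23
tool_pos: [0.6124, 0.1678, 0.1969]
eef_rot: [-1.834, -2.549, 0.002]
ft_force: [0.9, -0.4, -0.8]
grip_width: 0.0854
grip_force: 0.0
[0.61244666 0.16779937 0.19692194]
cover ((0.6088810563087463, 0.16771484911441803), (0.06333422660827637, 0.0851052924990654), 18.31587791442871) along 0.6307202782481909 button along 0.6305731 open cover 0.5456642999999999
```

View pics/w5.png

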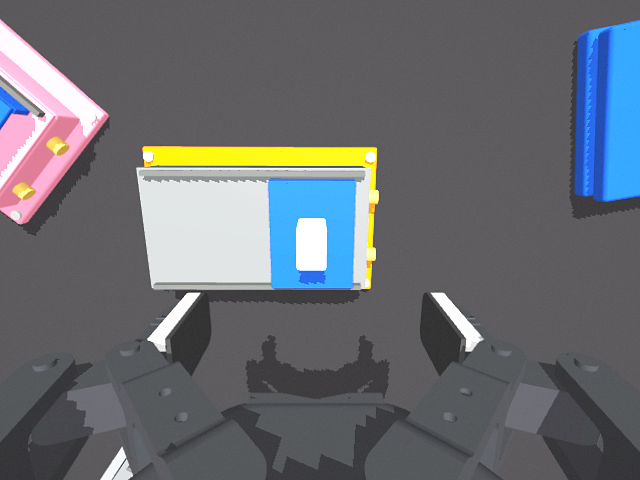

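View pics/top5.png

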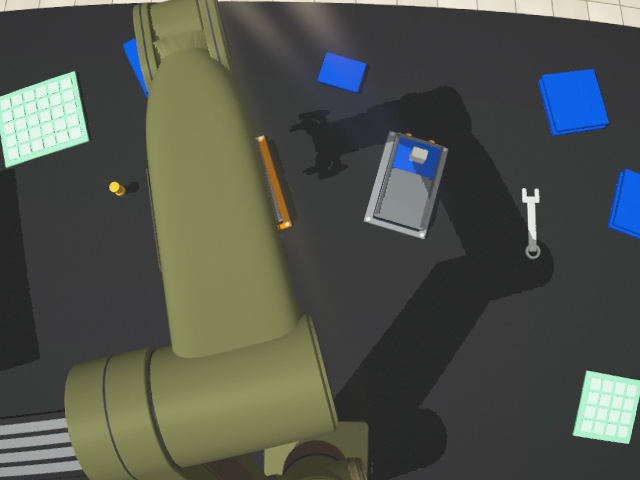

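The wrist view shows the cover shut at columns 269–355, 85.1 mm from its open position, with its centre on the button axis. In the top view the grey fixture's cover at (419,155) hasn't moved. The robot touches nothing, so I hand in.

```bash
python3 -c "
from rig import bot
print(bot.finish_job())"
```

```text
the job is handed in; nothing more can be done
None
```

I opened the amber fixture's cover to its stop, pressed the button fully down and let it spring back, and slid the cover home. The grey fixture's cover was never touched. The job was handed in at about 19 s; one caveat is that the fingertips briefly pressed the bottomed-out button with about 44 N, which matters only if fingertip contact counts toward the 40 N arm and gripper-body limit.

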